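# Push the tooth blocks to the stop and shut the slide tray

## Task

In the pulled-out tray, push the row of four brass ratchet tooth blocks along its channel as one train until it is fully up against the end stop, with no gaps; then push the tray by its front all the way in on its rails. Only push: lift nothing, keep the row together, and leave the two shaft keys, the cam and the sheave guard alone. Finish clear of everything.

Things in the scene. Friction and masses are not known exactly. Their poses are not given: they have to be found in the camera images.
- stop_face (a point): Foot of the end stop's face, on the channel's centre line and floor, 10 mm above the shelf. Axes turn with the tray: x = the way the tray slides in (away from the robot), y = along the channel towards the stop, z up. Stop: dark steel block 44 mm wide (x), 20 mm thick (y), 36 mm tall. The row starts 40 to 100 mm short of it; at home the n-th block's centre is at y = -(30 n - 15) mm.
- channel_end (a point): Floor of the channel at its open end, on its centre line, 268 mm from stop_face; same axes. The channel is the tray floor between two dark steel walls 4 mm thick, 10 mm high, 32 mm apart inside; open on top. The steel tray is 150 (x) by 330 mm (y), floor top 10 mm above the shelf; its side and rear edges are as high as the channel walls.
- tray_front (a point): Middle of the outer face of the tray's front wall (nearest the robot), 30 mm above the shelf; same axes as stop_face. The wall is plain steel sheet, 330 mm wide (y), 4 mm thick, from 4 to 50 mm above the shelf. Nothing stands in front of it. Pushing it near the middle along +x slides the tray in.
- tray (a joint): Slide of the tray on its rails, along x of tray_front: 0 = pulled fully out towards the robot, 0.09 m = fully in. Starts at 0. About 4 N of friction; stays where it is left. The rails are fixed dark bars 24 mm high just outside the tray's sides and behind it.
- tooth1: Loose brass ratchet tooth block, first in the row (next to the end stop): 30 mm along the channel (its y), 28 mm across (x), flat end faces 30 mm tall, two saw teeth on top to 36 mm; about 0.2 kg, slides easily (oiled). Origin at the centre of its underside, z up, y towards the stop. The four start touching in the channel, upright.
- tooth2: Loose brass ratchet tooth block, second in the row: 30 mm along the channel (its y), 28 mm across (x), flat end faces 30 mm tall, two saw teeth on top to 36 mm; about 0.2 kg, slides easily (oiled). Origin at the centre of its underside, z up, y towards the stop. The four start touching in the channel, upright.
- tooth3: Loose brass ratchet tooth block, third in the row: 30 mm along the channel (its y), 28 mm across (x), flat end faces 30 mm tall, two saw teeth on top to 36 mm; about 0.2 kg, slides easily (oiled). Origin at the centre of its underside, z up, y towards the stop. The four start touching in the channel, upright.
- tooth4: Loose brass ratchet tooth block, last in the row (the free end, to be pushed): 30 mm along the channel (its y), 28 mm across (x), flat end faces 30 mm tall, two saw teeth on top to 36 mm; about 0.2 kg, slides easily (oiled). Origin at the centre of its underside, z up, y towards the stop. The four start touching in the channel, upright.
- key1: Loose chromed shaft key, a bar 12 mm wide (x), 58 mm long (y) with round ends, 10 mm high, lying on the tray floor in front of the channel, towards its -y end. Origin at the centre of its underside. Leave it alone; it rides along with the tray.
- key2: The same kind of key, towards the +y end.
- cam: Loose red enamel tripping cam lying on the shelf to the right of the tray (-y): pear-shaped disc of 28 mm radius with a nose to 43 mm, 22 mm high. Origin at the centre of its underside. Leave it alone.
- guard: Loose sheave guard lying on the shelf to the left of the tray (+y): curved grey strip with a black rubber outer edge, about 220 mm long over the bow, 9 mm high. Origin inside the bow at shelf height. Leave it alone.
Mind the look-alikes: they are no part of the job. Leave any green or purple look-alike of the tooth2 alone. Leave any blue look-alike of the tooth1 alone.

How it is judged:
By the outcome, as a careful person would: the job done as asked, in the order asked, and still so for the second after the job is handed in, with the robot touching nothing.
It also fails if it takes over 56 s, if anything falls off the work surface, if the arm or the gripper's body presses on something with over 40 N, if the wrist force passes 120 N, or if a joint passes its speed limit or range.

## Robot

A 6-joint arm with a two-finger parallel gripper is mounted at the origin on the work surface. World frame = base frame: x ahead of the robot, y to its left, z up, the work surface at z = 0. Lengths are in mm, angles in degrees, forces in N, time in s.
With the tool pointing down it reaches from about 300 to 850 mm from the base axis. Payload 4.2 kg.
Tool frame: the origin (TCP) lies midway between the tips of the shut fingers; the grasp point (between the pads) lies 19 mm behind it; z points along the fingers, y is the line along which they close (so a half turn about z gives the same grasp; the last joint's range is limited). The gripper opens to 91 mm and grips with 3 to 60 N. Pads are 32 mm wide; open, the fingers measure 118 mm over their backs; the gripper's body (76 mm by 178 mm) begins 60 mm behind the grasp point.
Start: joints at [70.474, 18.312, 89.639, -0, 72.044, -1.146], TCP at [181.315, 545.681, 213.976] pointing down, gripper open.
Joint ranges: [-177.97, 177.97], [-48.28, 115.42], [12.27, 149.76], [-77.06, 257.06], [2.81, 150.46], [-146.56, 146.56]. Speed limits (degrees/s): [147.25, 147.25, 180, 180, 180, 180].

## Interface

Orientations are given as [roll, pitch, yaw] about the fixed x, y, z axes, in that order (R = Rz(yaw) Ry(pitch) Rx(roll)).
In Python, from workcell import env gives the robot as it stands.
- The arm moves only by the tool jog_arm, never from a script. Its argument "steps" is one flat list of numbers, 5 for each row, row after row: the closure, from 0 (fully open) to 1 (shut), then the shift along the tool's x, y, z in cm, then the turn about the tool's z in degrees. A call has 1 to 20 rows; each row is the pose to reach, as a shift and turn from the pose commanded when the call began, along the tool's axes at that moment; what a row does not reach only later rows make up. A row lasts 1/10 s, in which the tool goes at most 50 mm and 8.59 degrees, less where a joint would pass 70% of its speed; a pose out of reach is approached as far as the arm can. A call with a gripper value outside its range is refused whole. The fingers move at their own pace and stop on an object; "force" is the grip in N (left out, the last holds). Time passes only in rows, so rows that repeat a pose let the fingers close. It gives the time, the measured TCP pose, the force and the opening at its end, in the units of the state.
- env.state(): the state, without advancing time (a new reading comes with each control period).
- env.grab_frame(name): name is "side" or "top" or "wrist"; returns the picture (384x512x3 uint8, red, green, blue); there is no depth.
- env.camera_params(name): a dict with "fx", "fy", "cx", "cy" (pixels), "R" (3x3) and "t" (3): a world point X has camera coordinates R X + t. Camera axes: x right, y down, z forward; pixel columns grow to the right and rows downward; lengths in mm; the calibration is good to about 2 mm. A picture is of the moment at which its call begins: read the wrist's pose just before it. camera_params takes no time and is no camera call; for the wrist camera it gives the pose at the moment of the call.
- env.job_done(): hands the job in, once; it reports no verdict.
The state is a dict: "time_s": time; "qpos": joint angles; "qvel": joint speeds; "effort": joint torques, N m; "ee_pos": TCP position; "ee_rot": TCP orientation; "force": force on the tool from outside, world axes, zero at the start; "torque": the same for the moment, N m; "gripper_width": finger opening in mm.
Only numpy, scipy, OpenCV 4.12 (cv2) and the standard library are available. Lean on these libraries where they do the work, as an engineer would, in place of code of your own. Each camera call takes 0.05 s, during which the arm holds its last target. There are 200 camera calls.

## Working session

There is one attempt and no reset: what is moved stays moved. The work goes in short steps, Python scripts to look and compute and a tool call to move; the robot and the scene stay as the last step left them, time stands still between calls to the robot, and variables do not carry over. Pictures are saved under pics/ and viewed, on a budget of 10 in all, crops included, one or two more only if the job needs it, and the job is handed in when it is done.

Besides the shell and the picture viewer there is one more tool, called as a command line: name --argument value ..., lists and objects as JSON in quotes. jog_arm: Moves the arm, as the interface text tells. Its arguments: {"type":"object","properties":{"steps":{"type":"array","items":{"type":"number"}},"force":{"type":"number"}},"required":["steps"]}

```bash
mkdir -p pics; ls; python3 - <<'E'
from workcell import env
import cv2,numpy as np
for n in ("top","side"):
    cv2.imwrite(f"pics/{n}0.png",env.grab_frame(n)[:,:,::-1])
    p=env.camera_params(n);print(n,{k:np.round(v,3).tolist() for k,v in p.items()})
print(env.state())
E
```

```text
pics
top {'fx': 403.85, 'fy': 403.85, 'cx': 251.723, 'cy': 189.459, 'R': [[-0.001, -1.0, -0.01], [-0.994, 0.002, -0.11], [0.11, 0.01, -0.994]], 't': [71.84, 615.279, 1171.874]}
side {'fx': 352.868, 'fy': 352.868, 'cx': 251.833, 'cy': 196.676, 'R': [[0.719, -0.695, 0.019], [-0.489, -0.524, -0.698], [0.495, 0.492, -0.716]], 't': [-413.757, 372.431, 531.233]}
{'time_s': 0.1, 'qpos': array([ 7.04760400e+01,  1.83465720e+01,  8.96959239e+01, -1.13775676e-03,
        7.20452127e+01, -1.14784920e+00]), 'qvel': array([-0.01335898, -0.09623282, -0.18239218, -0.07684592,  0.08406844,
        0.01082399]), 'effort': array([-7.92613173e-04, -4.13340425e+01, -2.32510775e+01,  7.28317047e-02,
        4.22794861e-02, -6.40171947e-05]), 'ee_pos': array([181.15013086, 545.26459484, 213.24212216]), 'ee_rot': array([-1.79912287e+02, -6.75421110e-04,  1.61624240e+02]), 'force': array([-0.49941886,  0.3769027 , -0.208945  ]), 'torque': array([0.0075948 , 0.05388391, 0.00861068]), 'gripper_width': 90.97786864693326}
```

View pics/top0.png

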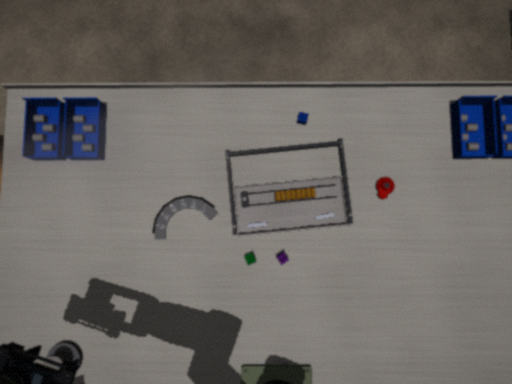

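View pics/side0.png

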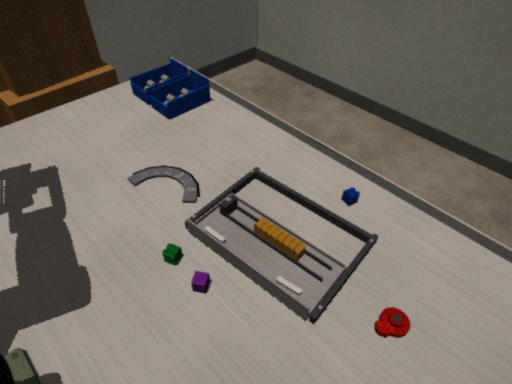

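The tray is at top px (228–352, 142–234). The stop is at its left end, px (245,199), and the brass row spans px (274–315, 194). Candidates that could be mistaken for the blocks:
- brass row: top (295,194), which is the one to push
- green: (250,258)
- purple: (282,257)
- blue: (302,118)

I'm taking a close crop to check the choice.

```bash
python3 - <<'E'
import cv2
a=cv2.imread("pics/top0.png")[135:270,220:360]; cv2.imwrite("pics/topc.png",cv2.resize(a,None,fx=5.5,fy=4.4*1,interpolation=cv2.INTER_CUBIC) if 0 else cv2.resize(a,None,fx=4.4,fy=4.4,interpolation=cv2.INTER_CUBIC))
a=cv2.imread("pics/side0.png")[165:315,180:380]; cv2.imwrite("pics/sidec.png",cv2.resize(a,None,fx=4,fy=4,interpolation=cv2.INTER_CUBIC))
E
```

```text
(no output)
```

View pics/topc.png

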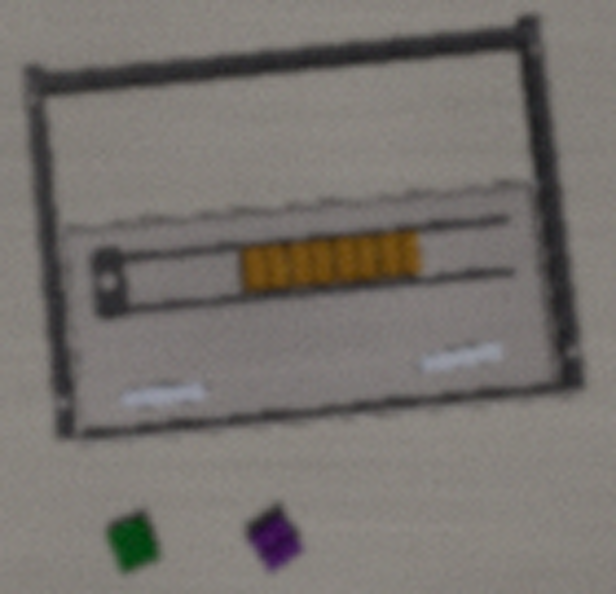

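View pics/sidec.png

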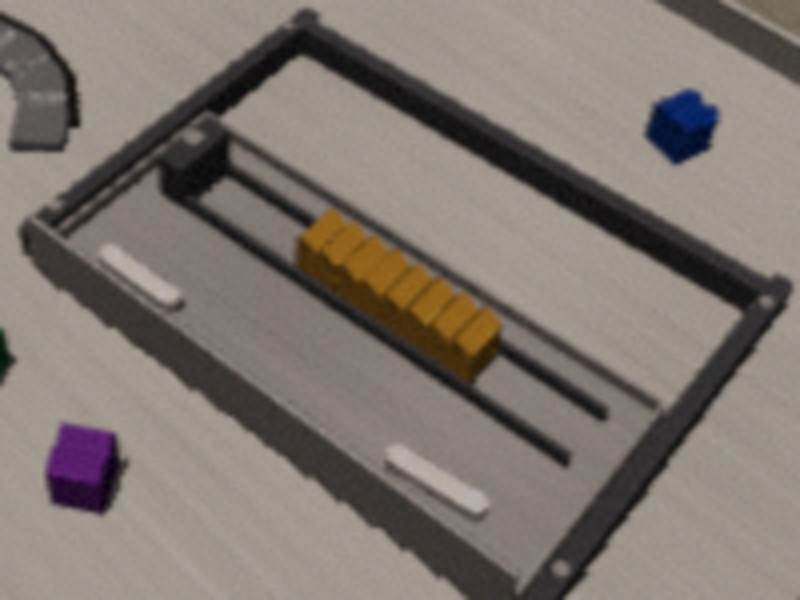

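The crops show four brass blocks (8 teeth) in the channel, top-crop (240–420, 232–292), so the choice is confirmed. The stop face is near crop (128,283) and the open wall ends are at (508,218) and (513,271). The purple cube stands in front of the tray's middle-left. Next step is triangulation.

```bash
cat > h.py <<'E'
from workcell import env
import numpy as np,cv2
P={n:env.camera_params(n) for n in("top","side")}
top=lambda u,v:("top",(u+.5)/4.4-.5+220,(v+.5)/4.4-.5+135)
side=lambda u,v:("side",(u+.5)/4-.5+180,(v+.5)/4-.5+165)
def ray(c,u,v,p=None):
    p=p or P[c];R=np.array(p["R"]);d=R.T@np.array([(u-p["cx"])/p["fx"],(v-p["cy"])/p["fy"],1]);return -R.T@np.array(p["t"]),d
def plane(px,z):
    o,d=ray(*px);return (o+d*(z-o[2])/d[2]).round(1)
def tri(*pxs):
    A=[];b=[]
    for px in pxs:
        o,d=ray(*px);d=d/np.linalg.norm(d);M=np.eye(3)-np.outer(d,d);A.append(M);b.append(M@o)
    x=np.linalg.solve(sum(A),sum(b));return x.round(1)
E
python3 - <<'E'
from h import *
print("tri rear end",tri(top(508,218),side(605,410)),"front end",tri(top(513,271),side(567,460)))
print("z20 top: rear",plane(top(508,218),20),plane(top(128,257),20),"front",plane(top(513,271),20),plane(top(128,308),20))
print("z20 side: rear",plane(side(605,410),20),"front",plane(side(567,460),20))
print("t4 top corners z40",plane(top(420,232),40),plane(top(420,278),40),"t1",plane(top(240,246),40),plane(top(240,292),40))
print("t4 rear top side/tri",tri(top(418,232),side(499,323)),"stop top centre",tri(top(111,283),side(195,138)),plane(top(111,283),46))
print("front wall z50 L",tri(top(78,434),side(28,228)),"R",plane(top(560,388),50),plane(top(78,434),50))
print("purple",plane(top(276,540),30),plane(side(84,440),36),"green",plane(top(134,542),30))
print("walls z: rails top L,R rear corners", plane(top(33,75),24),plane(top(528,28),24))
print("keys",plane(top(462,357),20),plane(top(163,393),20))
E
```

```text
tri rear end [ 633.1 -181.5   13.2] front end [ 596.9 -185.1    9. ]
z20 top: rear [ 632.6 -180.5   20. ] [606.1  80.4  20. ] front [ 596.1 -183.1   20. ] [571.1  80.3  20. ]
z20 side: rear [ 628.2 -183.    20. ] front [ 590.1 -187.8   20. ]
t4 top corners z40 [ 620.7 -117.1   40. ] [ 589.6 -116.5   40. ] t1 [611.4   4.4  40. ] [580.3   4.6  40. ]
t4 rear top side/tri [ 620.6 -115.6   36.7] stop top centre [585.9  91.3  46.6] [586.   91.3  46. ]
front wall z50 L [483.  115.3  27.7] R [ 515.4 -206.3   50. ] [485.3 112.9  50. ]
purple [414.9 -18.8  30. ] [414.6 -19.4  36. ] green [413.6  76.1  30. ]
walls z: rails top L,R rear corners [732.5 146.1  24. ] [ 764.6 -196.6   24. ]
keys [ 537.3 -147.    20. ] [513.1  56.5  20. ]
```

Channel direction is yaw ≈5.4°, the gap is ≈77 mm, and the tooth4 face is near (606,-117). I'm moving with shut fingers to above the channel behind the row, with tool x along the channel.

jog_arm --steps '[1,-62.6,-52.5,6,66.1,1,-62.6,-52.5,6,66.1,1,-62.6,-52.5,6,66.1,1,-62.6,-52.5,6,66.1,1,-62.6,-52.5,6,66.1,1,-62.6,-52.5,6,66.1,1,-62.6,-52.5,6,66.1,1,-62.6,-52.5,6,66.1,1,-62.6,-52.5,6,66.1,1,-62.6,-52.5,6,66.1,1,-62.6,-52.5,6,66.1,1,-62.6,-52.5,6,66.1,1,-62.6,-52.5,6,66.1,1,-62.6,-52.5,6,66.1,1,-62.6,-52.5,6,66.1,1,-62.6,-52.5,6,66.1,1,-62.6,-52.5,6,66.1,1,-62.6,-52.5,6,66.1,1,-62.6,-52.5,6,66.1,1,-62.6,-52.5,6,66.1]'

```text
time_s: 2.1
ee_pos: [609.1, -148.7, 153.9]
ee_rot: [-180.0, -0.0, 95.6]
force: [-0.1, -0.2, 1.0]
gripper_width: 0.1
```

```bash
python3 - <<'E'
from h import *
import pickle
s=env.state();p=env.camera_params("wrist");im=env.grab_frame("wrist");pickle.dump(p,open("w1.pkl","wb"))
print(s["time_s"],s["ee_pos"],s["ee_rot"],s["gripper_width"],s["qpos"].round(1),-np.array(p["R"]).T@p["t"])
cv2.imwrite("pics/w1.png",cv2.resize(im[:,:,::-1],None,fx=1.5,fy=1.5))
E
```

```text
2.1 [ 609.0663313  -148.69738499  153.87919224] [-1.79953286e+02 -4.76238081e-02  9.55718068e+01] 0.13625995055834103 [-14.8  25.3  87.6   0.   67.1 -20.4] [600.48118537 -68.80908125 324.60637831]
```

View pics/w1.png

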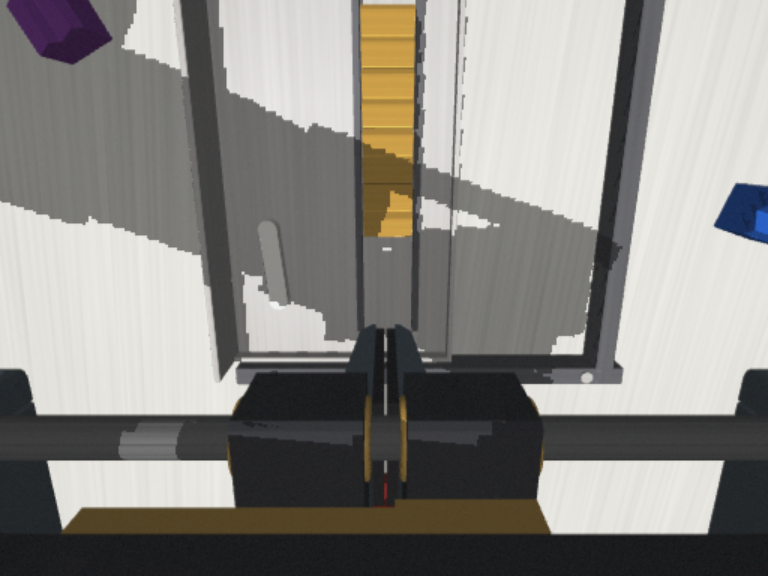

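The wrist view shows the row at px (361–415, 5–237) with the tooth4 face edge at (387,236). Walls run along columns ~360 and ~415, parallel to the tool. Key1 is at (272,265), clear of the path.

```bash
python3 - <<'E'
from h import *
import pickle
P["wrist"]=pickle.load(open("w1.pkl","rb"))
w=lambda u,v:("wrist",(u+.5)/1.5-.5,(v+.5)/1.5-.5)
for n,q,z in(("t4L",(363,237),40),("t4R",(412,237),40),("t1L",(361,5),46),("t1R",(415,5),46),("wallL@300",(360,300),20),("wallR@300",(415,300),20),("wallL@100",(358.5,100),20),("wallR@100",(420,100),20),("frontTopR",(218,380),50),("frontTopL",(178,30),50),("purple",(72,60),10)):print(n,plane(w(*q),z))
print(tri(top(420,255),w(387,237)),tri(top(513,271),w(360,328)))
E
```

```text
t4L [ 592.4 -119.5   40. ]
t4R [ 620.9 -116.8   40. ]
t1L [581.7  -0.9  46. ]
t1R [608.8   1.7  46. ]
wallL@300 [ 593.3 -164.4   20. ]
wallR@300 [ 628.8 -160.9   20. ]
wallL@100 [582.5 -43.5  20. ]
wallR@100 [618.  -40.1  20. ]
frontTopR [ 511.4 -214.6   50. ]
frontTopL [491.2 -21.9  50. ]
purple [413.1 -37.   10. ]
[ 606.2 -118.8   31.6] [ 595.3 -181.8   25.4]
```

jog_arm --steps '[1,0,0,5,0,1,0,0,9,0,1,0,0,11,0,1,0,0,12.2,0,1,0,0,12.8,0,1,0,0,12.8,0,1,0.4,0,12.8,0,1,0.8,0,12.8,0]'

```text
time_s: 2.95
ee_pos: [609.9, -141.9, 27.3]
ee_rot: [179.9, 0.0, 95.5]
force: [0.3, 0.3, 0.3]
gripper_width: 0.5
```

jog_arm --steps '[1,0.2,0,0.2,0,1,0.4,0,0.2,0,1,0.6,0,0.2,0,1,0.8,0,0.2,0,1,1.0,0,0.2,0,1,1.3,0,0.2,0,1,1.6,0,0.2,0,1,1.9,0,0.2,0,1,2.2,0,0.2,0,1,2.5,0,0.2,0,1,2.8,0,0.2,0,1,3.1,0,0.2,0,1,3.4,0,0.2,0,1,3.7,0,0.2,0,1,4.0,0,0.2,0,1,4.3,0,0.2,0,1,4.6,0,0.2,0,1,4.9,0,0.2,0,1,5.2,0,0.2,0,1,5.5,0,0.2,0]'

```text
time_s: 4.95
ee_pos: [603.7, -86.9, 23.9]
ee_rot: [-180.0, -0.0, 95.5]
force: [0.1, -1.4, 0.6]
gripper_width: 0.3
```

```bash
python3 - <<'E'
from h import *
im=env.grab_frame("side")
cv2.imwrite("pics/s2.png",cv2.resize(im[165:315,180:380,::-1],None,fx=4,fy=4,interpolation=cv2.INTER_CUBIC))
print(env.state()["force"])
E
```

```text
[ 1.22498493 -1.52523005  0.5030177 ]
```

View pics/s2.png

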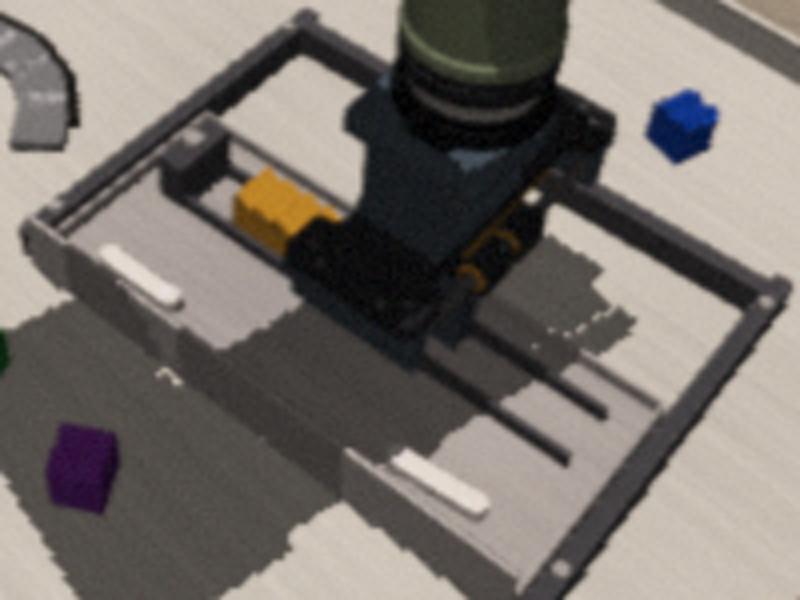

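The row is intact, with the front tooth at (250,195) and about 30 mm to go. I'm continuing slowly.

jog_arm --steps '[1,0.2,0,-0.1,0,1,0.4,0,-0.1,0,1,0.6,0,-0.1,0,1,0.8,0,-0.1,0,1,1.0,0,-0.1,0,1,1.2,0,-0.1,0,1,1.4,0,-0.1,0,1,1.6,0,-0.1,0,1,1.8,0,-0.1,0,1,2.0,0,-0.1,0,1,2.2,0,-0.1,0,1,2.3,0,-0.1,0,1,2.4,0,-0.1,0,1,2.5,0,-0.1,0,1,2.6,0,-0.1,0]'

```text
time_s: 6.5
ee_pos: [601.3, -61.3, 25.0]
ee_rot: [180.0, -0.0, 95.5]
force: [0.7, -1.1, -1.7]
gripper_width: 0.3
```

jog_arm --steps '[1,0.1,0,0,0,1,0.2,0,0,0,1,0.3,0,0,0]'

```text
time_s: 6.8
ee_pos: [601.0, -58.3, 25.0]
ee_rot: [180.0, -0.0, 95.5]
force: [0.7, -2.1, 0.2]
gripper_width: 0.1
```

jog_arm --steps '[1,0.1,0,0,0,1,0.2,0,0,0]'

```text
time_s: 7.0
ee_pos: [600.8, -56.3, 24.9]
ee_rot: [180.0, -0.0, 95.5]
force: [0.0, -1.5, -1.7]
gripper_width: 0.5
```

jog_arm --steps '[1,0.1,0,0,0,1,0.2,0,0,0]'

```text
time_s: 7.2
ee_pos: [600.7, -54.8, 25.0]
ee_rot: [180.0, 0.1, 95.6]
force: [0.6, -5.6, -1.0]
gripper_width: 0.2
```

jog_arm --steps '[1,0.1,0,0,0,1,0.1,0,0,0]'

```text
time_s: 7.4
ee_pos: [600.9, -54.7, 25.0]
ee_rot: [180.0, 0.1, 95.6]
force: [0.5, -7.1, -1.5]
gripper_width: 0.5
```

jog_arm --steps '[1,0.1,0,0,0,1,0.1,0,0,0]'

```text
time_s: 7.6
ee_pos: [600.9, -54.7, 25.1]
ee_rot: [179.9, 0.2, 95.6]
force: [1.0, -9.1, -1.7]
gripper_width: 0.2
```

The row stalled at y = -54.7 with the force rising, so it is seated, as predicted (-54). Now I back off, raise, and look.

jog_arm --steps '[1,-0.3,0,0,0,1,-0.8,0,0,0,1,-2,0,0,0,1,-4,0,0,0,1,-6,0,-1,0,1,-6,0,-5,0,1,-6,0,-10,0,1,-6,0,-13,0,1,-6,0,-13,0,1,-6,0,-13,0]'

```text
time_s: 8.6
ee_pos: [606.2, -112.4, 155.4]
ee_rot: [179.9, -0.0, 95.5]
force: [-0.5, -0.3, -0.1]
gripper_width: 0.3
```

```bash
python3 - <<'E'
from h import *
import pickle
p=env.camera_params("wrist");im=env.grab_frame("wrist");pickle.dump(p,open("w2.pkl","wb"))
print(env.state()["ee_pos"])
cv2.imwrite("pics/w2.png",cv2.resize(im[0:260,60:400,::-1],None,fx=2.2,fy=2.2,interpolation=cv2.INTER_CUBIC))
E
```

```text
[ 605.43189107 -112.19589344  154.06111841]
```

View pics/w2.png

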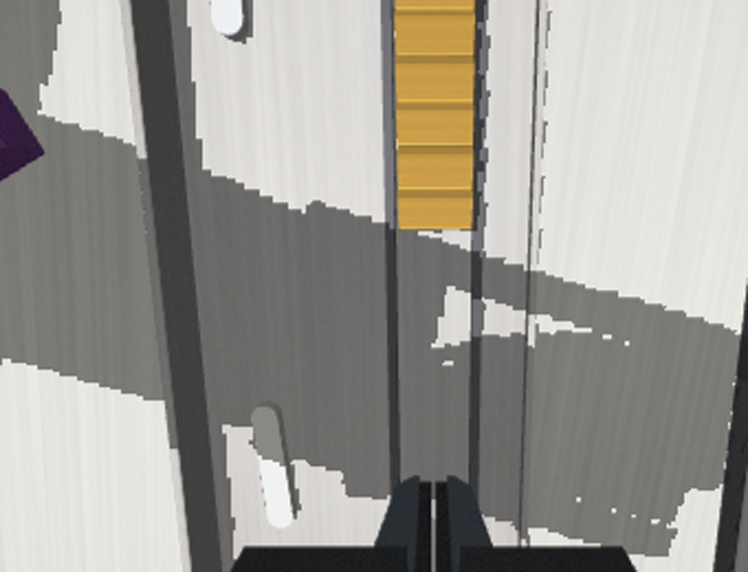

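Tooth4's end is at crop (435,230) and the row is contiguous. The stop is out of view, so I'm shifting along the channel at height to see it.

jog_arm --steps '[1,4,0,0,0,1,8,0,0,0,1,8,0,0,0,1,8,0,0,0,1,8,0,0,0]'

```text
time_s: 9.15
ee_pos: [598.1, -33.2, 153.8]
ee_rot: [-179.9, 0.0, 95.5]
force: [-0.8, 0.4, 1.0]
gripper_width: 0.1
```

```bash
python3 - <<'E'
from h import *
import pickle
s=env.state();p=env.camera_params("wrist");im=env.grab_frame("wrist");pickle.dump(p,open("w3.pkl","wb"))
print(s["ee_pos"])
cv2.imwrite("pics/w3.png",cv2.resize(im[0:260,60:400,::-1],None,fx=2.2,fy=2.2,interpolation=cv2.INTER_CUBIC))
E
```

```text
[598.13416597 -33.23588359 153.83642624]
```

View pics/w3.png

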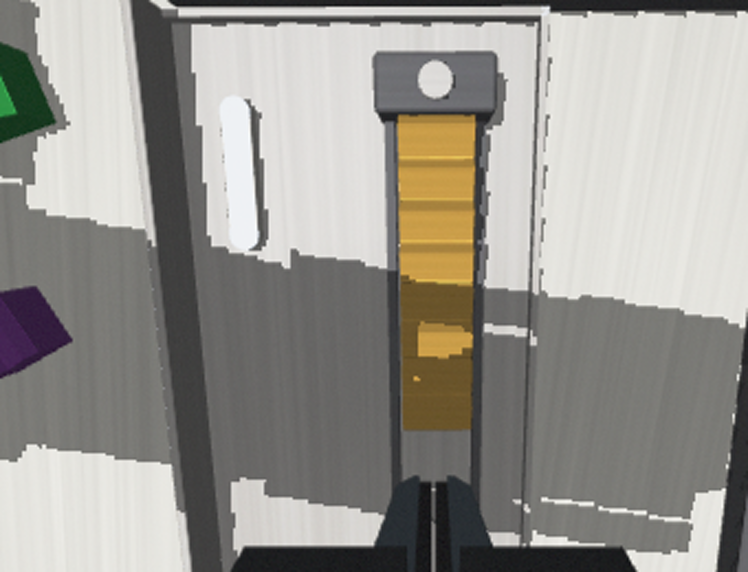

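The wrist view shows tooth1 flush against the stop at crop (437,115), and four touching blocks down to (437,430). Now I'm locating the front wall's top outer edge at crop ≈(130,0)–(160,285)–(188,570).

```bash
python3 - <<'E'
from h import *
import pickle
P["wrist"]=pickle.load(open("w3.pkl","rb"))
w=lambda u,v:("wrist",(u+.5)/2.2-.5+60,(v+.5)/2.2-.5)
for n,q,z in(("wall",(130,0),50),("wall",(160,285),50),("wall",(188,570),50),("purple right top corner",(35,288),36),("purple right bottom",(70,340),0),("stopface L",(385,113),46),("t4 face",(437,430),40)):print(n,plane(w(*q),z))
E
```

```text
wall [480.9 107.2  50. ]
wall [489.9  12.8  50. ]
wall [ 500.3 -104.9   50. ]
purple right top corner [435.6   5.2  36. ]
purple right bottom [430.8 -21.9   0. ]
stopface L [569.1  80.7  46. ]
t4 face [599.1 -36.7  40. ]
```

jog_arm --steps '[1,-0.5,-4,0,0,1,-1,-9,0,0,1,-1.6,-14,0,0,1,-1.6,-14,0,0,1,-1.6,-14,0,0,1,-1.6,-14,4,0,1,-1.6,-14,8,0,1,-1.6,-14,11,0,1,-1.6,-14,12.6,0,1,-1.6,-14,12.6,0,1,-1.6,-14,12.6,0]'

```text
time_s: 10.3
ee_pos: [462.4, -62.2, 29.1]
ee_rot: [179.9, 0.0, 95.5]
force: [0.6, -0.1, -0.4]
gripper_width: 0.3
```

jog_arm --steps '[1,0,0.5,0,0,1,0,1,0,0,1,0,1.4,0,0,1,0,1.6,0,0,1,0,1.8,0,0,1,0,2,0,0,1,0,2.1,0,0,1,0,2.2,0,0,1,0,2.3,0,0,1,0,2.4,0,0,1,0,2.5,0,0,1,0,2.6,0,0,1,0,2.7,0,0,1,0,2.8,0,0]'

```text
time_s: 11.7
ee_pos: [488.0, -59.1, 28.7]
ee_rot: [-179.9, -0.0, 95.5]
force: [-4.2, -1.5, -0.1]
gripper_width: 0.5
```

In contact at about 4 N. I'm pushing in smoothly.

jog_arm --steps '[1,0,0.1,0,0,1,0,0.3,0,0,1,0,0.5,0,0,1,0,0.7,0,0,1,0,1.0,0,0,1,0,1.3,0,0,1,0,1.6,0,0,1,0,1.9,0,0,1,0,2.2,0,0,1,0,2.5,0,0,1,0,2.8,0,0,1,0,3.1,0,0,1,0,3.4,0,0,1,0,3.7,0,0,1,0,4.0,0,0,1,0,4.3,0,0,1,0,4.6,0,0,1,0,4.9,0,0,1,0,5.2,0,0,1,0,5.5,0,0]'

```text
time_s: 13.7
ee_pos: [543.6, -53.8, 29.0]
ee_rot: [180.0, -0.0, 95.5]
force: [-3.6, 1.3, -2.0]
gripper_width: 0.4
```

jog_arm --steps '[1,0,0.3,0,0,1,0,0.6,0,0,1,0,0.9,0,0,1,0,1.1,0,0,1,0,1.3,0,0,1,0,1.5,0,0,1,0,1.7,0,0,1,0,1.9,0,0,1,0,2.1,0,0,1,0,2.2,0,0,1,0,2.3,0,0,1,0,2.4,0,0]'

```text
time_s: 14.9
ee_pos: [567.3, -51.6, 29.0]
ee_rot: [180.0, -0.0, 95.5]
force: [-4.7, 1.2, 0.2]
gripper_width: 0.4
```

jog_arm --steps '[1,0,0.1,0,0,1,0,0.2,0,0,1,0,0.3,0,0]'

```text
time_s: 15.2
ee_pos: [570.3, -51.3, 29.0]
ee_rot: [180.0, -0.0, 95.5]
force: [-4.7, 0.8, 0.8]
gripper_width: 0.2
```

jog_arm --steps '[1,0,0.1,0,0,1,0,0.2,0,0,1,0,0.3,0,0]'

```text
time_s: 15.5
ee_pos: [573.0, -51.0, 29.0]
ee_rot: [-180.0, -0.0, 95.5]
force: [-6.4, -0.3, 1.8]
gripper_width: 0.3
```

jog_arm --steps '[1,0,0.1,0,0,1,0,0.2,0,0]'

```text
time_s: 15.7
ee_pos: [573.0, -51.0, 29.0]
ee_rot: [-179.7, -0.0, 95.5]
force: [-10.2, -0.7, 6.6]
gripper_width: 0.6
```

jog_arm --steps '[1,0,0.1,0,0,1,0,0.2,0,0]'

```text
time_s: 15.9
ee_pos: [573.0, -51.0, 28.8]
ee_rot: [-179.5, -0.0, 95.6]
force: [-13.8, -1.2, 8.6]
gripper_width: 0.4
```

It stalled at x = 573 with 14 N, so the tray is fully in. I back off, lift clear, and look.

jog_arm --steps '[1,0,-0.5,0,0,1,0,-1.5,0,0,1,0,-3,0,0,1,0,-5,0,0,1,0,-6,-3,0,1,0,-6,-8,0,1,0,-6,-13,0,1,0,-8,-16,0,1,0,-12,-18,0,1,0,-15,-18,0,1,0,-15,-18,0,1,0,-15,-18,0]'

```text
time_s: 17.1
ee_pos: [428.7, -65.3, 209.7]
ee_rot: [179.8, 0.1, 95.5]
force: [1.2, 0.7, 0.2]
gripper_width: 0.5
```

```bash
python3 - <<'E'
from h import *
print(env.state()["ee_pos"])
a=env.grab_frame("side")[150:330,170:420,::-1];cv2.imwrite("pics/f_side.png",cv2.resize(a,None,fx=3.2,fy=3.2,interpolation=cv2.INTER_CUBIC))
a=env.grab_frame("top")[130:270,220:360,::-1];cv2.imwrite("pics/f_top.png",cv2.resize(a,None,fx=4.2,fy=4.2,interpolation=cv2.INTER_CUBIC))
E
```

```text
[428.70545613 -65.29843452 209.66463332]
```

View pics/f_side.png

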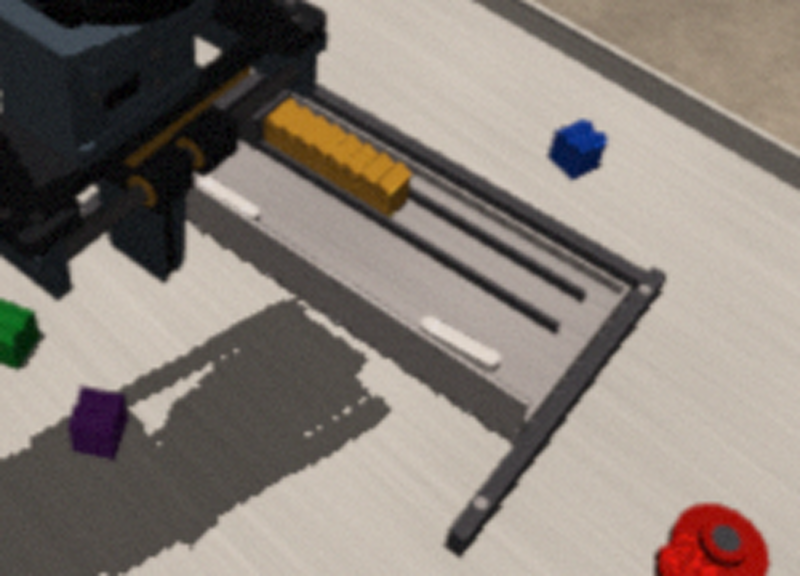

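View pics/f_top.png

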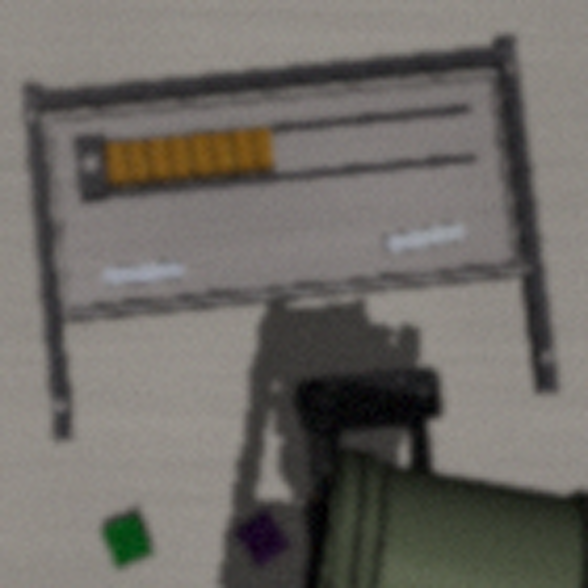

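The final views show the tray up against the rear rail, with the row at top-crop (105–272, 128–187) touching the stop at (92,165). The keys, cubes and cam are undisturbed and the arm is clear.

```bash
python3 -c "
from workcell import env
print(env.job_done(),env.state()['time_s'])"
```

```text
the job is handed in; nothing more can be done
the job is handed in; nothing more can be done
```

The job is done and handed in; the last move ended at 17.1 s of the 56 s allowed. I pushed the four brass blocks along the channel with the shut fingers until they seated on the stop. Then I pushed the tray in by its front, near the middle, and retracted.

- **Row on the stop:** it stopped advancing at TCP y = -54.7 mm (I predicted about -54), with the force rising to 9 N. The close wrist view showed tooth1 flush on the stop and no gaps. The final top view, with the tray in, shows the row still together against the stop.
- **Tray fully in:** it stopped hard at TCP x = 573 mm with the force rising to 14 N. That is about 89.5 mm past the estimated contact point, against 90 mm of travel. The final top view shows it against the rear rail.
- **Other things:** the keys look unmoved in the tray, and the green and purple look-alikes look unmoved on the shelf. The blue look-alike and the cam appear in the final side view where they were. I did not look at the guard again; nothing worked near it.
- **Finish:** the arm ended clear of everything, with the TCP at about z = 210 mm. No check failed or disagreed beyond a few mm of camera error. I viewed 10 pictures.

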